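Reset the bath's tripped over-temperature cut-out

TASK

The heating bath's over-temperature cut-out has tripped. On the bath controller, push the loose cover along its channel until it is completely off the round well, reach a fingertip into the well and hold the sunken reset key fully down for a good second, then let it rise and push the cover back over the well, fully home against its stops. Only push the cover, never lift it, leave the key in the balance's square well alone, and do not disturb the bottles and glassware.

Things in the scene. Friction and masses are not known exactly. Their poses are not given: they have to be found in the camera images.
- controller: bath controller: white box fixed to the bench, 170 (its x) x 220 (its y) x 75 mm high, origin at the centre of its underside. On its flat top (75 mm up) a channel centred on x = 0 runs along its y between two rails 8 mm high, inner faces at x = -48 and +48 mm. The round well is in the channel's -y half
- cover_center (a point): centre of the loose grey cover, a solid block 92 (x) x 90 (y, along the channel) x 22 mm high, 0.1-0.2 kg, lying flat in the channel (centre 11 mm above the controller's top). It starts over the well, up to 9 mm short of home. Home is against the stops at the -y end: centre at controller y = -51 mm. Pushed towards +y it is clear of the well from y = +19 mm on and meets stops at +51 mm
- reset_well (a point): centre of the round well's mouth, in the controller's top at x = 0, y = -50 mm (under the cover at the start). The well is 48 mm across and 30 mm deep; the reset key, a grey disc 34 mm across, is centred in it, its upper face 18 mm below the mouth
- stop_home (a point): middle of the gap at the channel's -y end, on the controller's top at x = 0, y = -102 mm: two lugs 8 mm high and 12 mm thick (y = -108 to -96 mm) stop the cover at its corners and leave a gap 56 mm wide (x = -28 to +28 mm) through which a finger reaches the cover's end face
- stop_far (a point): the same at the channel's other end, y = +102 mm: two lugs (y = +96 to +108 mm) with a 56 mm gap between them
- reset_key (a joint): travel of the reset key, 0 m up, 0.005 m fully down; it moves straight down against a spring (about 1.2 N to start, 4.2 N fully down) and rises by itself
- balance: laboratory balance: white box fixed to the bench, 180 x 180 x 65 mm high, origin at the centre of its underside, with a round steel pan 110 mm across (top 74 mm above the bench, centred at x = +30 mm, y = 0)
- square_well (a point): centre of the mouth of the open 44 mm square well in the balance's top, 30 mm deep, with a sunken calibration key like the reset key; not to be pressed
- cal_key (a joint): travel of the balance's calibration key, 0 m up, 0.005 m fully down; must stay up
- weigher_a: small stoppered glass weighing bottle, 30 mm across, 50 mm tall, standing on top of the controller beside the channel; origin at the centre of its underside; leave alone
- weigher_b: small stoppered glass weighing bottle, 32 mm across, 55 mm tall, standing on the bench between controller and balance; origin at the centre of its underside; leave alone
- weigher_c: stoppered glass weighing bottle, 40 mm across, 50 mm tall, standing on the balance's pan; origin at the centre of its underside; leave alone
- amber_a: amber reagent bottle, 68 mm across, 140 mm tall, on the bench beyond the equipment; origin at the centre of its underside; leave alone
- amber_b: amber reagent bottle, 60 mm across, 120 mm tall, on the bench beyond the equipment; origin at the centre of its underside; leave alone
- jar: white plastic jar, 72 mm across, 100 mm tall, on the bench beyond the equipment; origin at the centre of its underside; leave alone
- beaker: empty glass beaker, 70 mm across, 90 mm tall, on the bench at the left side; origin at the centre of its underside; leave alone
Things that resemble listed ones, but are neither listed nor needed, are in the scene too. Of the things that look like the part that bears cover_center, the largest one is meant.

How it is judged:
On the way, in this order (a step that is already met when the one before it is completed fails the run):
1. the cover is pushed completely off the round well (y of cover_center in the frame of controller above 0.019 m and z of cover_center in the frame of controller below 0.09 m), for 0.1 s.
2. with the cover off, the reset key is held fully down (value of joint reset_key above 0.004 m and contact force between the fingers and reset_key above 0.5 N and y of cover_center in the frame of controller above 0.017 m), for 0.8 s.
3. the key has risen and the cover is pushed back home over the well (y of cover_center in the frame of controller below -0.046 m and value of joint reset_key below 0.001 m), for 0.1 s.
At the end, for the whole second after the job is handed in: the cover lies flat in its channel, at rest, within 5 mm of home against the -y stops, over the well; the reset key (which was held at least 4 mm down for 0.8 s while the cover was off) is up again, and the calibration key is up (y of cover_center in the frame of controller between -0.055 and -0.045 m and z of cover_center in the frame of controller between 0.082 and 0.09 m and value of joint each of reset_key, cal_key below 0.001 m and linear speed of cover below 0.01 m/s); the robot touches nothing.
It fails at once if the cover is lifted or tipped (z of cover_center in the frame of controller above 0.096 m or angle between cover_center's own z axis and vertical above 0.2 rad).
It fails at once if the balance's calibration key is pressed (value of joint cal_key above 0.002 m).
It fails at once if a bottle or piece of glassware is moved by more than 25 mm or tipped (distance of any of weigher_a, weigher_b, weigher_c, amber_a, amber_b, jar, beaker from where it was at the start of the episode above 0.025 m or angle between any of weigher_a, weigher_b, weigher_c, amber_a, amber_b, jar, beaker's own z axis and vertical above 0.35 rad).
It also fails if it takes over 48 s, if anything falls off the work surface, if the arm or the gripper's body presses on something with over 40 N, if the wrist force passes 120 N, or if a joint passes its speed limit or range.

ROBOT

A 7-joint arm with a two-finger parallel gripper is mounted at the origin on the work surface. World frame = base frame: x ahead of the robot, y to its left, z up, the work surface at z = 0. Lengths are in m, angles in rad, forces in N, time in s.
With the tool pointing down it reaches from about 0.425 to 0.95 m from the base axis. Payload 4.7 kg.
Tool frame: the origin (TCP) lies at the very end of the fingers, on their centre line; the grasp point (between the pads) lies 19 mm behind it; z points along the fingers, y is the line along which they close (so a half turn about z gives the same grasp; the last joint's range is limited). The gripper opens to 85 mm and grips with 20 to 120 N. Pads are 22 mm wide; open, the fingers measure 114 mm over their backs; the gripper's body (76 mm by 85 mm) begins 54 mm behind the grasp point. The pads swing forward as they close: fully open they stand 13 mm farther back than shut.
Start: joints at [1.218, 0.469, -0.049, 1.532, 0.024, 1.141, -0.082], TCP at [0.215, -0.64, 0.231] pointing down, gripper open.
Joint ranges: [-2.59, 2.59], [-0.33, 1.99], [-1.39, 1.29], [0.1, 2.45], [-1.04, 4.18], [0.21, 1.99], [-2.66, 2.66]. Speed limits (rad/s): [2.57, 2.57, 3.14, 3.14, 3.14, 3.14, 3.14].

INTERFACE

Orientations are given as a rotation vector (axis times angle).
In Python, from station import get_obs, get_image, camera_params, hand_in gives the robot as it stands. The module is installed in compiled form; this text tells all that it offers.
- The arm moves only by the tool send_rows, never from a script. Its argument "series" is a list of rows, each a list of 3 entries, a list of its own where there are three numbers: the shift along the tool's x, y, z in mm, then the turn about the tool's z in degrees, then the gripper command: -1 is fully open, 1 is shut, values between are in proportion. A call has 1 to 5 rows; each row shifts and turns the commanded pose from where the row before left it, along the tool's axes as they then stand; what a row does not reach is not made up. A row lasts 1/12 s, in which the tool goes at most 41.7 mm and 7.16 degrees, less where a joint would pass 70% of its speed; a pose out of reach is approached as far as the arm can. A call is refused whole if a number of a shift passes 41.7 or a number of a turn 7.16, either way. A call with a gripper value outside its range is refused whole. The fingers move at their own pace and stop on an object; the grip force is fixed at half the most. Time passes only in rows, so rows that do not move let the fingers close. It gives the time, the measured TCP pose, the force, the opening and the grip force at its end, in the units of the state.
- get_obs(): the state, without advancing time (a new reading comes with each control period).
- get_image(name): name is "scene" or "top" or "wrist"; returns the picture (384x512x3 uint8, red, green, blue); there is no depth.
- camera_params(name): a dict with "vertical_fov" (degrees; the focal length in pixels is half the picture's height over the tangent of half this angle, whatever the lens; pixels are square), "cx", "cy" (the principal point, pixels), "k1" (the pictures are not rectified: a ray, as slopes to the right and down, at radius r is drawn at 1 + k1 r^2 times it, then the intrinsics apply), "pose" (4x4, takes a point from camera to world coordinates). Camera axes: x right, y down, z forward; pixel columns grow to the right and rows downward; lengths in m; the calibration is good to about 2 mm. A picture is of the moment at which its call begins: read the wrist's pose just before it. camera_params takes no time and is no camera call; for the wrist camera it gives the pose at the moment of the call.
- hand_in(): hands the job in; it is judged then, once.
The state is a dict: "time": time; "qpos": joint angles; "joint_velocities": joint speeds; "tau": joint torques, N m; "eef_pos": TCP position; "tool_rot": TCP orientation; "force": force on the tool from outside, world axes, zero at the start; "wrist_torque": the same for the moment, N m; "width": finger opening in m; "gripper_force": force on a finger pad.
Only numpy, scipy, OpenCV 4.12 (cv2) and the standard library are available. Lean on these libraries where they do the work, as an engineer would, in place of code of your own. Each camera call takes 0.05 s, during which the arm holds its last target. There are 200 camera calls.

## Working session

There is one attempt and no reset: what is moved stays moved. The work goes in short steps, Python scripts to look and compute and a tool call to move; the robot and the scene stay as the last step left them, time stands still between calls to the robot, and variables do not carry over. Pictures are saved under pics/ and viewed, at most 10 in all, crops included, and the job is handed in when it is done.

Besides the shell and the picture viewer there is one more tool, called after ">>>" as name(argument=value, ...) on one line, values as JSON. send_rows: Moves the arm, as the interface text tells. Its arguments: {"type":"object","properties":{"series":{"type":"array"}},"required":["series"]}

```bash
mkdir -p pics
cat > h.py <<'E'
import numpy as np, cv2
from station import *
def K(n):
    p=camera_params(n); f=192/np.tan(np.radians(p["vertical_fov"]/2))
    return p,f
def ray(n,u,v,p=None):
    p=p or camera_params(n); f=192/np.tan(np.radians(p["vertical_fov"]/2))
    d=np.array([(u-p["cx"])/f,(v-p["cy"])/f]); s=d.copy()
    for _ in range(30): s=d/(1+p["k1"]*(s@s))
    T=np.array(p["pose"]); return T[:3,3],T[:3,:3]@np.array([s[0],s[1],1])
def at(n,u,v,z,p=None):
    o,d=ray(n,u,v,p); return o+d*(z-o[2])/d[2]
def proj(n,X,p=None):
    p=p or camera_params(n); f=192/np.tan(np.radians(p["vertical_fov"]/2))
    T=np.array(p["pose"]); c=T[:3,:3].T@(np.array(X)-T[:3,3]); s=c[:2]/c[2]
    s=s*(1+p["k1"]*(s@s)); return s*f+[p["cx"],p["cy"]]
E
python3 - <<'E'
from h import *
o=get_obs();print(o["time"],o["eef_pos"],o["tool_rot"],o["width"],o["force"])
a=get_image("top");b=get_image("scene")
cv2.imwrite("pics/top.png",cv2.resize(a[...,::-1],(800,600),interpolation=cv2.INTER_CUBIC))
cv2.imwrite("pics/scene.png",cv2.resize(b[...,::-1],(800,600),interpolation=cv2.INTER_CUBIC))
np.save("top.npy",a);np.save("scene.npy",b)
for n in("top","scene"):print(camera_params(n))
E
```

```text
0.0 [ 0.21461254 -0.63937997  0.23024682] [-3.09860809e+00 -5.06146862e-01  5.84842087e-04] 0.08505880868760768 [0.50163816 0.0473261  0.40774662]
{'vertical_fov': 44.256906803809805, 'cx': 258.0860055762256, 'cy': 197.7950774958191, 'k1': 0.02927831734934149, 'pose': array([[-7.68702746e-02, -9.76379300e-01,  2.01926778e-01,
         2.64783144e-01],
       [-9.97041085e-01,  7.52392825e-02, -1.57519672e-02,
         8.43256507e-02],
       [ 1.87068789e-04, -2.02540152e-01, -9.79273941e-01,
         1.65355008e+00],
       [ 0.00000000e+00,  0.00000000e+00,  0.00000000e+00,
         1.00000000e+00]])}
{'vertical_fov': 54.01014587513897, 'cx': 253.6678237768505, 'cy': 193.37967378583423, 'k1': 0.015129568490709174, 'pose': array([[-0.85778756,  0.28674201, -0.42659059,  1.02215429],
       [ 0.51377448,  0.45349066, -0.7282733 ,  0.82235485],
       [-0.0153717 , -0.84387513, -0.53631937,  0.66021923],
       [ 0.        ,  0.        ,  0.        ,  1.        ]])}
```

View pics/top.png

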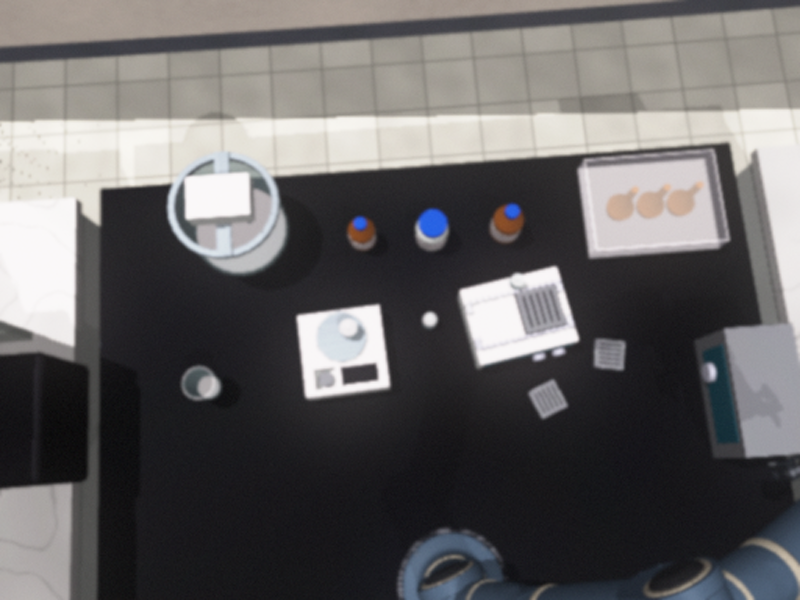

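View pics/scene.png

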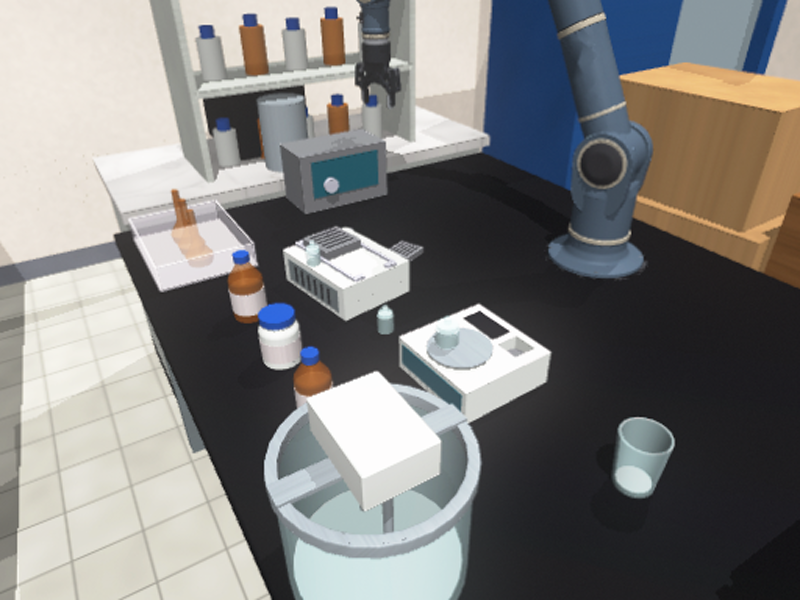

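The top picture shows the controller at about (518,316). On it is a large grey ribbed block at (541,309), which I take for the cover because it lies in the channel. The two smaller grey ribbed blocks at (609,354) and (548,399) lie on the bench, so they are lookalikes. I'll confirm this in an enlarged crop and read the corners from it.

Run:
```python
from h import *
a=np.load("top.npy")
c=a[165:265,280:410]
c=cv2.resize(c[...,::-1],None,fx=6,fy=6,interpolation=cv2.INTER_CUBIC)
for i in range(0,130,10):cv2.putText(c,str(280+i),(i*6,10),0,.35,(0,255,255),1);cv2.line(c,(i*6+3,12),(i*6+3,18),(0,255,255),1)
for i in range(10,100,10):cv2.putText(c,str(165+i),(0,i*6+3),0,.35,(0,255,255),1)
cv2.imwrite("pics/c1.png",c)
```

```text
(no output)
```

View pics/c1.png

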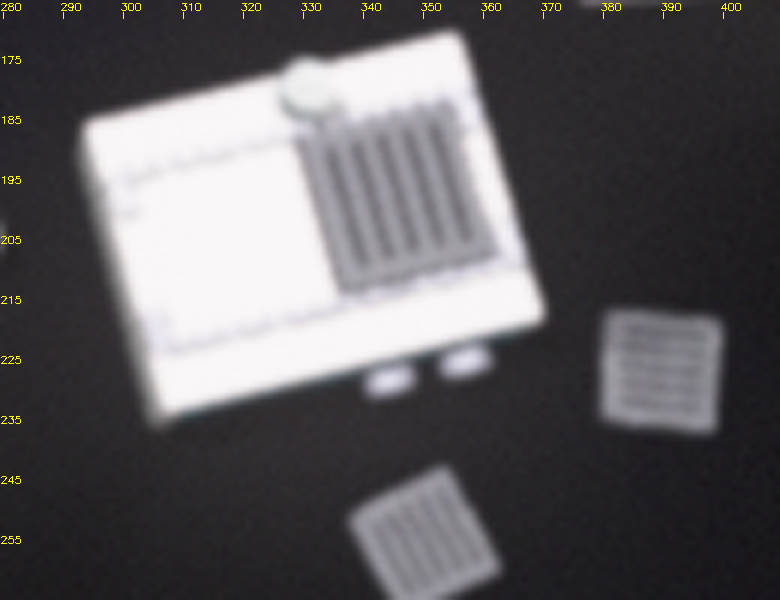

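The crop confirms it: the cover is the ribbed block in the channel, with corners at about (329,188), (354,182), (362,208) and (336,213). It is clearly larger than the two bench blocks at (390,226) and (349,256).

Run:
```python
from h import *
from scipy.optimize import least_squares
p=camera_params("top")
C=np.array([at("top",u,v,.075,p) for u,v in [(293.7,184.5),(355.8,170),(370.8,217.5),(306.5,233)]])
L=np.array([[85,110],[85,-110],[-85,-110],[-85,110]])/1e3
R=lambda t:np.array([[np.cos(t),-np.sin(t)],[np.sin(t),np.cos(t)]])
s=least_squares(lambda q:(L@R(q[2]).T+q[:2]-C[:,:2]).ravel(),[.6,-.2,0])
print("ctrl",s.x,np.degrees(s.x[2]),(s.fun*1e3).round(1))
D=np.array([at("top",u,v,.097,p) for u,v in [(329.8,188),(354.8,182),(362.5,207.7),(336.5,213.7)]])
print("cover local",((D[:,:2]-s.x[:2])@R(s.x[2])*1e3).round(1),((D.mean(0)[:2]-s.x[:2])@R(s.x[2])*1e3).round(1))
for n,z,(u,v) in [("a",.125,(331,179)),("b",.055,(275,204.5))]:
  W=at("top",u,v,z,p);print(n,W,((W[:2]-s.x[:2])@R(s.x[2])*1e3))
from scipy.spatial.transform import Rotation as Ro
print(Ro.from_rotvec(get_obs()["tool_rot"]).as_matrix().round(3), camera_params("wrist"))
```

```text
ctrl [ 0.55998768 -0.19025257  0.16317716] 9.349362327815262 [-1.4 -1.3 -0.3 -0.1  0.8  3.   0.9 -1.5]
cover local [[ 41.2  -1.3]
 [ 41.1 -89. ]
 [-50.  -89.4]
 [-49.    0.5]] [ -4.2 -44.8]
a [ 0.62505092 -0.1873254   0.125     ] [64.67446992 -7.68149605]
b [0.56639453 0.00229689 0.055     ] [ 37.60216363 188.95084102]
[[ 0.948  0.318 -0.001]
 [ 0.318 -0.948  0.002]
 [-0.    -0.002 -1.   ]] {'vertical_fov': 62.06151158968497, 'cx': 255.29994691610207, 'cy': 193.14605159815454, 'k1': -0.0033609547602677157, 'pose': array([[ 0.31929052, -0.90389252, -0.28466098,  0.28734583],
       [-0.94765623, -0.30489731, -0.09479084, -0.61584814],
       [-0.00111164,  0.30002657, -0.9539302 ,  0.37199893],
       [ 0.        ,  0.        ,  0.        ,  1.        ]])}
```

```bash
cat >> h.py <<'E'
from scipy.spatial.transform import Rotation as Ro
CT=np.array([.5600,-.1903]);TH=.1632
def w(x,y):
    c,s=np.cos(TH),np.sin(TH);return CT+np.array([c*x-s*y,s*x+c*y])/1e3
def st(tx=None,ty=None,tz=None):
    o=get_obs();P=np.array(o["eef_pos"]);M=Ro.from_rotvec(o["tool_rot"]).as_matrix()
    c,s=np.cos(TH),np.sin(TH);d=P[:2]-CT
    print("t",round(o["time"],2),"P",P.round(4),"local",(np.array([c*d[0]+s*d[1],-s*d[0]+c*d[1]])*1e3).round(1),"yaw rel",np.degrees(np.arctan2(M[1,0],M[0,0])-TH).round(2),"F",np.round(o["force"],2),"w",round(o["width"],4))
    if tx is not None: print("need tool mm",(M.T@(np.append(w(tx,ty),tz)-P)*1e3).round(1))
E
python3 - <<'E'
from h import *
for u,v in[(312,208),(387,190)]:print(at("scene",u*.64,v*.64,0))
print(w(0,-140));st(0,-145,.2)
E
```

```text
[ 4.44039278e-01 -6.23544613e-01  1.11022302e-16]
[ 0.1997989  -0.62476548  0.        ]
[ 0.58274671 -0.32843974]
t 0.1 P [ 0.2146 -0.6394  0.2304] local [-413.8 -387.1] yaw rel 9.2 F [-0.65 -0.61  0.02] w 0.0855
need tool mm [ 447.2 -172.7   30.6]
```

>>> send_rows(series=[[[15, -35, 0], 4.6, 1], [[15, -35, 0], 4.6, 1], [[25, -33, 0], 0, 1], [[30, -28, 0], 0, 1], [[30, -28, 0], 0, 1]])

```text
time: 0.52
eef_pos: [0.2933, -0.4609, 0.2311]
tool_rot: [-3.131, -0.254, 0.001]
force: [1.4, 0.1, 0.3]
width: 0.0255
gripper_force: 0.0
```

>>> send_rows(series=[[[38, -15, 0], 0, 1], [[38, -15, 0], 0, 1], [[38, -15, 0], 0, 1], [[38, -15, 5], 0, 1], [[38, -12, 5], 0, 1]])

```text
time: 0.93
eef_pos: [0.4706, -0.3591, 0.2214]
tool_rot: [3.131, 0.257, 0.0]
force: [1.0, -0.4, -0.2]
width: -0.0003
gripper_force: 0.0
```

Run:
```python
from h import *
st(0,-135,.2)
```

```text
t 0.93 P [ 0.4706 -0.3591  0.2214] local [-115.6 -152. ] yaw rel 0.03 F [ 1.02 -0.4  -0.17] w -0.0003
need tool mm [115.6 -16.9  21.4]
```

>>> send_rows(series=[[[30, 0, 5], 0, 1], [[30, 0, 5], 0, 1], [[30, 0, 5], 0, 1], [[0, 0, 0], 0, 1], [[0, 0, 0], 0, 1]])

```text
time: 1.35
eef_pos: [0.559, -0.3446, 0.2049]
tool_rot: [-3.129, -0.261, 0.002]
force: [-1.0, 0.4, -0.1]
width: 0.0003
gripper_force: 0.0
```

Run:
```python
from h import *
st(0,-125,.15)
p=camera_params("wrist");a=get_image("wrist");np.save("w1.npy",a);import pickle;pickle.dump(p,open("w1.pkl","wb"))
c=cv2.resize(a[...,::-1],(768,576),interpolation=cv2.INTER_CUBIC)
z=.075
for q in [(48,110,z),(-48,110,z),(85,-110,z),(-85,-110,z),(85,110,z),(0,-102,z),(28,-108,z),(-28,-108,z)]:
  u=proj("wrist",np.append(w(q[0],q[1]),q[2]),p);print(q,u.round(1));cv2.circle(c,tuple((u*1.5).astype(int)),3,(0,0,255),1)
cv2.imwrite("pics/w1.png",c)
```

```text
t 1.35 P [ 0.559  -0.3446  0.2049] local [ -26. -152.] yaw rel 0.19 F [-0.98  0.42 -0.1 ] w 0.0003
need tool mm [ 26.2 -26.9  54.9]
(48, 110, 0.075) [-65.9  94.8]
(-48, 110, 0.075) [-34.5 205.5]
(85, -110, 0.075) [201.2  46.1]
(-85, -110, 0.075) [209.6 243.8]
(85, 110, 0.075) [-79.9  45.3]
(0, -102, 0.075) [196.5 154.1]
(28, -108, 0.075) [202.  120.8]
(-28, -108, 0.075) [204.9 185.4]
```

View pics/w1.png

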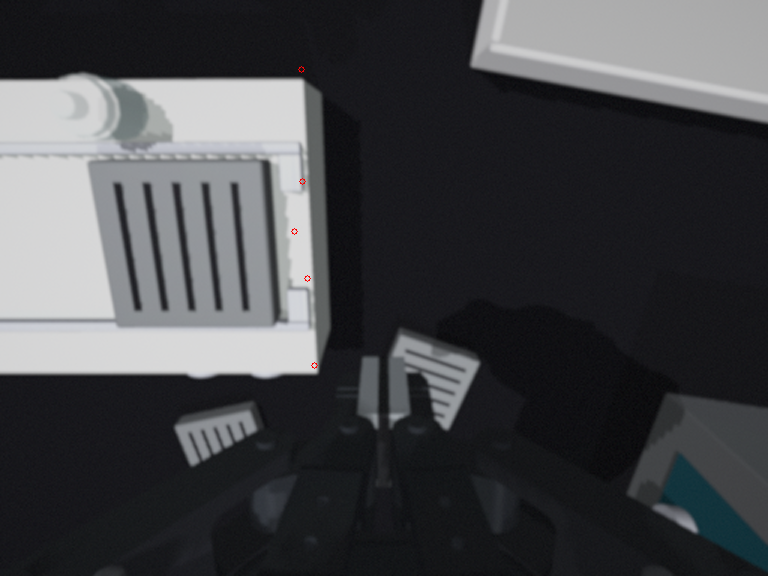

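The wrist picture shows the cover at (185,243), the two lugs at (295,170) and (300,305), the box's -y top corners at (303,79) and (319,374), and weigher_a at (90,108). The predicted corner marks sit about 9 px too high, so I refit the pose with these corners.

Run:
```python
from h import *
import pickle
from scipy.optimize import least_squares
p=pickle.load(open("w1.pkl","rb"))
g=lambda u,v,z:at("wrist",u/1.5,v/1.5,z,p)[:2]
A=[g(303,79,.075),g(319,374,.075)];E=[g(5,80,.075),g(5,374,.075)]
def f(q):
  c,s=np.cos(q[2]),np.sin(q[2]);l=lambda X:np.array([[c,s],[-s,c]])@(X-q[:2])
  return np.concatenate([l(A[0])-[.085,-.11],l(A[1])-[-.085,-.11],[l(E[0])[0]-.085,l(E[1])[0]+.085]])*1e3
s=least_squares(f,[.56,-.19,.163]);print(s.x.round(4),np.degrees(s.x[2]),s.fun.round(1))
q=s.x;c,sn=np.cos(q[2]),np.sin(q[2]);l=lambda X:(np.array([[c,sn],[-sn,c]])@(X-q[:2])*1e3).round(1)
print("cover",[l(g(u,v,.097)) for u,v in[(90,161),(263,161),(276,325),(117,326)]])
print("lug ends",l(g(301,191,.083)),l(g(309,288,.083)))
print("a top",l(g(68,106,.125)),"a base",l(g(98,108,.075)))
```

```text
[ 0.5544 -0.1928  0.1717] 9.839323772233765 [ 0.3  0.4 -0.8 -0.4  0.7 -0.2]
cover [array([45.3, -3.4]), array([ 44.9, -90.8]), array([-43.8, -91. ]), array([-44.1,  -1.7])]
lug ends [  28.5 -106.7] [ -26.6 -108.3]
a top [ 69.6 -14.8] a base [71.7  0.3]
```

```bash
sed -i 's/^CT=.*/CT=np.array([.5544,-.1928]);TH=.1717/' h.py
python3 - <<'E'
from h import *
st(0,-122,.083)
E
```

```text
t 1.4 P [ 0.5577 -0.3459  0.2054] local [ -22.9 -151.4] yaw rel -0.44 F [-1.1   0.51  0.37] w -0.0001
need tool mm [ 22.9 -29.5 122.4]
```

>>> send_rows(series=[[[11.5, -15, 30], -0.4, 1], [[11.5, -14, 30], 0, 1], [[0, 0, 30], 0, 1], [[0, 0, 25], 0, 1], [[0, 0, 7], 0, 1]])

```text
time: 1.82
eef_pos: [0.5717, -0.3136, 0.0803]
tool_rot: [-3.127, -0.265, 0.011]
force: [-0.6, -0.0, 0.7]
width: -0.0001
gripper_force: 0.0
```

>>> send_rows(series=[[[0, 0, 0], 0, 1], [[0, 0, 0], 0, 1], [[0, 0, 0], 0, 1]])

```text
time: 2.07
eef_pos: [0.5767, -0.3152, 0.0866]
tool_rot: [3.128, 0.265, 0.005]
force: [-0.1, -0.8, 0.3]
width: 0.0001
gripper_force: 0.0
```

Run:
```python
from h import *
st(0,-122,.083)
```

```text
t 2.07 P [ 0.5767 -0.3152  0.0866] local [   1.1 -124.4] yaw rel -0.16 F [-0.08 -0.85  0.33] w 0.0001
need tool mm [-1.1 -2.4  3.6]
```

>>> send_rows(series=[[[-1, -8, 2], 0, 1], [[0, -10, 1], 0, 1], [[0, -10, 0], 0, 1], [[0, -10, 0], 0, 1], [[0, -10, 0], 0, 1]])

```text
time: 2.48
eef_pos: [0.5669, -0.2653, 0.0819]
tool_rot: [3.13, 0.268, 0.001]
force: [0.6, -0.9, 0.0]
width: 0.0001
gripper_force: 0.5
```

>>> send_rows(series=[[[0, -12, 0], 0, 1], [[0, -12, 0], 0, 1], [[0, -12, 0], 0, 1], [[0, -10, 0], 0, 1], [[0, -6, 0], 0, 1]])

```text
time: 2.9
eef_pos: [0.5577, -0.2131, 0.0813]
tool_rot: [-3.129, -0.27, 0.0]
force: [0.9, -0.8, 0.3]
width: -0.0004
gripper_force: 0.4
```

>>> send_rows(series=[[[0, 0, 0], 0, 1], [[0, 0, 0], 0, 1], [[0, 0, 0], 0, 1]])

```text
time: 3.15
eef_pos: [0.5578, -0.2158, 0.0812]
tool_rot: [3.13, 0.266, -0.0]
force: [0.3, 0.3, 0.6]
width: -0.0001
gripper_force: 0.0
```

Run:
```python
from h import *
st(0,-50,.1)
p=camera_params("wrist");a=get_image("wrist");np.save("w2.npy",a);import pickle;pickle.dump(p,open("w2.pkl","wb"))
cv2.imwrite("pics/w2.png",cv2.resize(a[...,::-1],(768,576),interpolation=cv2.INTER_CUBIC))
```

```text
t 3.15 P [ 0.5578 -0.2158  0.0812] local [ -0.6 -23.3] yaw rel -0.12 F [0.26 0.32 0.58] w -0.0001
need tool mm [  0.6  26.7 -18.8]
```

View pics/w2.png

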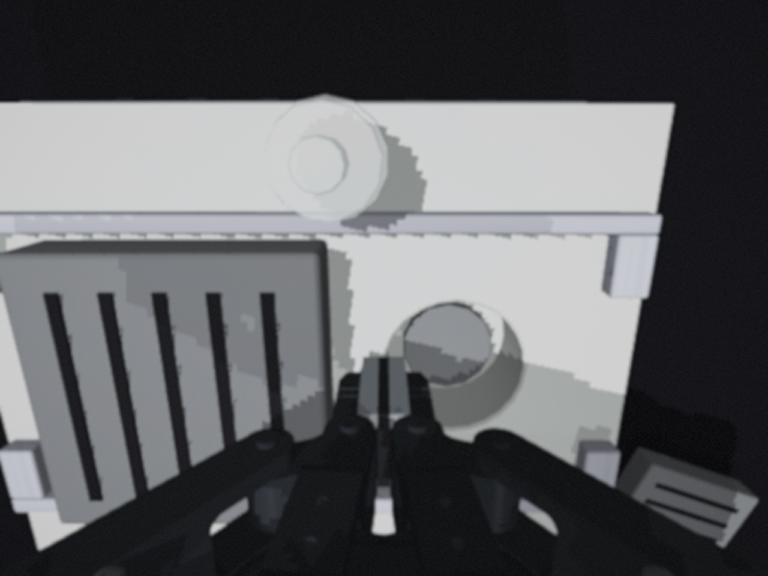

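The cover is well clear: its near edge runs from (322,245) to (333,400). The round well's mouth is centred at about (454,363), and the key shows at (450,345).

Run:
```python
from h import *
import pickle
p=pickle.load(open("w2.pkl","rb"))
c,s=np.cos(TH),np.sin(TH)
l=lambda u,v,z:(np.array([[c,s],[-s,c]])@(at("wrist",u/1.5,v/1.5,z,p)[:2]-CT)*1e3).round(1)
print("face",l(322,245,.097),l(330,350,.097),"well L/R/top",l(386,363,.075),l(523,355,.075),l(452,300,.075),l(455,428,.075))
print("key",l(403,343,.057),l(492,343,.057),l(448,303,.057),l(448,386,.057)); print("corner",l(674,103,.075))
print("a",l(335,218,.075),l(265,165,.1),l(388,165,.1))
```

```text
face [49.  -7.8] [18.3 -8.9] well L/R/top [  3.4 -25.1] [  6.3 -71.4] [ 26.  -46.6] [-22.1 -49.7]
key [  2.8 -31.6] [  2.8 -65.1] [ 18.7 -47.9] [-15.3 -49.3]
corner [  86.  -108.2]
a [52.8 -9.3] [69.9  5.2] [ 69.9 -25.3]
```

>>> send_rows(series=[[[0, -7, 0], 0, 1], [[0, -5, 0], 0, 1], [[0, 0, 0], 0, 1], [[0, 10, -10], 0, 1], [[0, 12, -15], 0, 1]])

```text
time: 3.62
eef_pos: [0.5588, -0.2244, 0.1058]
tool_rot: [-3.128, -0.271, 0.005]
force: [0.2, 0.0, 0.5]
width: -0.0001
gripper_force: 0.0
```

>>> send_rows(series=[[[1, 10, 0], 0, 1], [[1, 5, 0], 0, 1], [[0, 0, 0], 0, 1], [[0, 0, 0], 0, 1], [[0, 0, 0], 0, 1]])

```text
time: 4.03
eef_pos: [0.5636, -0.239, 0.1055]
tool_rot: [-3.129, -0.268, 0.002]
force: [-0.8, -0.7, 0.0]
width: 0.0
gripper_force: 0.0
```

Run:
```python
from h import *
st(1.5,-48.5,.0515)
```

```text
t 4.03 P [ 0.5636 -0.239   0.1055] local [  1.2 -47.1] yaw rel -0.06 F [-0.79 -0.69  0.02] w 0.0
need tool mm [ 0.4  1.5 54. ]
```

>>> send_rows(series=[[[0, 1, 12], 0, 1], [[0, 0.5, 12], 0, 1], [[0, 0, 12], 0, 1], [[0, 0, 8], 0, 1], [[0, 0, 3], 0, 1]])

```text
time: 4.45
eef_pos: [0.5629, -0.2405, 0.0567]
tool_rot: [-3.128, -0.267, 0.006]
force: [-1.7, 0.9, 2.1]
width: 0.0004
gripper_force: 0.7
```

>>> send_rows(series=[[[0, 0, 2], 0, 1], [[0, 0, 2], 0, 1], [[0, 0, 2], 0, 1], [[0, 0, 1], 0, 1], [[0, 0, 0], 0, 1]])

```text
time: 4.87
eef_pos: [0.5645, -0.2411, 0.0527]
tool_rot: [3.13, 0.267, 0.0]
force: [-1.8, 0.8, 3.9]
width: 0.0
gripper_force: 1.8
```

Run:
```python
from h import *
st(1.5,-48.5,.0515)
```

```text
t 4.87 P [ 0.5645 -0.2411  0.0527] local [  1.7 -49.3] yaw rel -0.08 F [-1.76  0.76  3.91] w 0.0
need tool mm [-0.2 -0.8  1.2]
```

>>> send_rows(series=[[[0, 0, 1], 0, 1], [[0, 0, 0.6], 0, 1], [[0, 0, 0], 0, 1], [[0, 0, 0], 0, 1], [[0, 0, 0], 0, 1]])

```text
time: 5.28
eef_pos: [0.5645, -0.2411, 0.052]
tool_rot: [3.13, 0.267, 0.001]
force: [-3.8, 1.6, 9.1]
width: -0.0001
gripper_force: 4.6
```

>>> send_rows(series=[[[0, 0, 0.4], 0, 1], [[0, 0, 0], 0, 1], [[0, 0, 0], 0, 1], [[0, 0, 0], 0, 1], [[0, 0, 0], 0, 1]])

```text
time: 5.7
eef_pos: [0.5646, -0.2411, 0.052]
tool_rot: [3.13, 0.267, 0.001]
force: [-4.0, 1.9, 11.3]
width: 0.0
gripper_force: 5.7
```

>>> send_rows(series=[[[0, 0, 0], 0, 1], [[0, 0, 0], 0, 1], [[0, 0, 0], 0, 1], [[0, 0, 0], 0, 1], [[0, 0, 0], 0, 1]])

```text
time: 6.12
eef_pos: [0.5646, -0.2412, 0.052]
tool_rot: [3.13, 0.267, 0.001]
force: [-4.4, 2.1, 11.6]
width: 0.0002
gripper_force: 5.7
```

>>> send_rows(series=[[[0, 0, 0], 0, 1], [[0, 0, 0], 0, 1], [[0, 0, 0], 0, 1], [[0, 0, 0], 0, 1], [[0, 0, 0], 0, 1]])

```text
time: 6.53
eef_pos: [0.5645, -0.2411, 0.052]
tool_rot: [3.13, 0.267, 0.001]
force: [-5.1, 2.2, 11.4]
width: 0.0001
gripper_force: 5.7
```

>>> send_rows(series=[[[0, 0, -5], 0, 1], [[0, 0, -15], 0, 1], [[0, 0, -30], 0, 1], [[0, 0, -41], 0, 1], [[0, 0, -41], 0, 1]])

```text
time: 6.95
eef_pos: [0.5641, -0.2412, 0.1829]
tool_rot: [-3.13, -0.267, 0.001]
force: [1.5, -0.9, 0.2]
width: -0.0
gripper_force: 0.0
```

Run:
```python
from h import *
st(0,130,.19)
```

```text
t 6.95 P [ 0.5641 -0.2412  0.1829] local [  1.2 -49.4] yaw rel -0.08 F [ 1.53 -0.86  0.17] w -0.0
need tool mm [  -1.5 -179.4   -7. ]
```

>>> send_rows(series=[[[0, -36, 0], 0, 1], [[0, -36, 0], 0, 1], [[0, -36, 0], 0, 1], [[0, -36, 0], 0, 1], [[0, -36, 0], 0, 1]])

```text
time: 7.37
eef_pos: [0.534, -0.0625, 0.1827]
tool_rot: [3.13, 0.266, 0.003]
force: [0.8, 0.6, -0.9]
width: -0.0001
gripper_force: 0.0
```

>>> send_rows(series=[[[0, 0, 30], 0, 1], [[0, 0, 30], 0, 1], [[0, 0, 20], 0, 1], [[0, 0, 10], 0, 1], [[0, 0, 0], 0, 1]])

```text
time: 7.78
eef_pos: [0.5327, -0.0638, 0.0903]
tool_rot: [-3.13, -0.267, 0.005]
force: [-1.0, -0.3, 0.3]
width: 0.0002
gripper_force: 0.0
```

>>> send_rows(series=[[[0, 0, 0], 0, 1], [[0, 0, 0], 0, 1]])

```text
time: 7.95
eef_pos: [0.5353, -0.064, 0.0936]
tool_rot: [3.13, 0.266, 0.005]
force: [0.2, -0.6, 1.0]
width: 0.0001
gripper_force: 0.0
```

Run:
```python
from h import *
st(1.5,130,.083)
p=camera_params("wrist");a=get_image("wrist");np.save("w3.npy",a);import pickle;pickle.dump(p,open("w3.pkl","wb"))
cv2.imwrite("pics/w3.png",cv2.resize(a[...,::-1],(768,576),interpolation=cv2.INTER_CUBIC))
```

```text
t 7.95 P [ 0.5353 -0.064   0.0936] local [  3.2 130.1] yaw rel -0.11 F [ 0.16 -0.61  1.02] w 0.0001
need tool mm [-1.7  0.1 10.6]
```

View pics/w3.png

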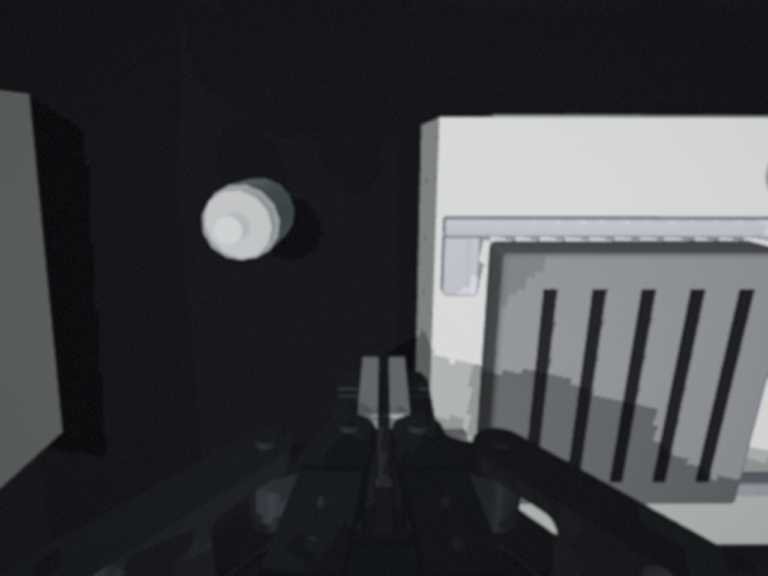

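The cover lies flat in the channel near its far end, with its end edge at about x = 490 px. The finger stands outside the gap at (385,380), ready to push.

>>> send_rows(series=[[[-1, 8, 6], 0, 1], [[-1, 10, 4], 0, 1], [[0, 12, 0], 0, 1], [[0, 12, 0], 0, 1], [[0, 12, 0], 0, 1]])

```text
time: 8.42
eef_pos: [0.5412, -0.1194, 0.0823]
tool_rot: [3.13, 0.265, -0.0]
force: [-0.2, 0.4, -0.7]
width: 0.0003
gripper_force: 0.2
```

>>> send_rows(series=[[[0, 12, 0], 0, 1], [[0, 12, 0], 0, 1], [[0, 12, 0], 0, 1], [[0, 10, 0], 0, 1], [[0, 8, 0], 0, 1]])

```text
time: 8.83
eef_pos: [0.5504, -0.1722, 0.0824]
tool_rot: [3.13, 0.265, 0.0]
force: [0.1, 0.7, -0.1]
width: -0.0001
gripper_force: 0.4
```

>>> send_rows(series=[[[0, 3, 0], 0, 1], [[0, 3, 0], 0, 1], [[0, 2, 0], 0, 1], [[0, 1, 0], 0, 1], [[0, 0, 0], 0, 1]])

```text
time: 9.25
eef_pos: [0.5518, -0.1792, 0.0823]
tool_rot: [3.13, 0.268, 0.0]
force: [0.4, 0.1, 0.8]
width: -0.0002
gripper_force: 0.0
```

Run:
```python
from h import *
st(1.5,10,.083)
```

```text
t 9.25 P [ 0.5518 -0.1792  0.0823] local [-0.2 13.9] yaw rel -0.05 F [0.37 0.15 0.78] w -0.0002
need tool mm [ 1.7  3.9 -0.7]
```

Not in contact with the stops yet, so I push on in small steps until the force rises.

>>> send_rows(series=[[[0, 1.5, 0], 0, 1], [[0, 1.5, 0], 0, 1], [[0, 1, 0], 0, 1], [[0, 0.5, 0], 0, 1], [[0, 0, 0], 0, 1]])

```text
time: 9.67
eef_pos: [0.5528, -0.183, 0.0823]
tool_rot: [-3.129, -0.268, -0.001]
force: [0.4, 2.9, -0.1]
width: 0.0001
gripper_force: 1.5
```

>>> send_rows(series=[[[0, 1, 0], 0, 1], [[0, 0.5, 0], 0, 1], [[0, 0, 0], 0, 1]])

```text
time: 9.92
eef_pos: [0.5528, -0.1831, 0.0824]
tool_rot: [-3.127, -0.269, 0.001]
force: [-0.6, 7.3, 1.3]
width: -0.0001
gripper_force: 3.1
```

Run:
```python
from h import *
st(1.5,10,.083)
```

```text
t 9.92 P [ 0.5528 -0.1831  0.0824] local [0.  9.9] yaw rel 0.0 F [-0.55  7.32  1.34] w -0.0001
need tool mm [ 1.5 -0.1 -0.6]
```

The force rose to 7 N with no further motion at exactly the predicted position, so the cover is home. Backing off and lifting.

>>> send_rows(series=[[[0, -4, 0], 0, 1], [[0, -10, 0], 0, 1], [[0, -5, -25], 0, 1], [[0, 0, -35], 0, 1], [[0, 0, -35], 0, 1]])

```text
time: 10.33
eef_pos: [0.5484, -0.1662, 0.1775]
tool_rot: [-3.13, -0.268, 0.005]
force: [0.4, 0.2, 0.2]
width: -0.0002
gripper_force: 0.0
```

>>> send_rows(series=[[[0, 0, -20], 0, 1], [[0, 0, 0], 0, 1], [[0, 0, 0], 0, 1], [[0, 0, 0], 0, 1]])

```text
time: 10.67
eef_pos: [0.5486, -0.1667, 0.1964]
tool_rot: [3.13, 0.267, -0.003]
force: [-1.0, 0.0, -0.6]
width: 0.0
gripper_force: 0.0
```

Run:
```python
from h import *
st()
p=camera_params("wrist");a=get_image("wrist");import pickle;pickle.dump(p,open("w4.pkl","wb"))
cv2.imwrite("pics/w4.png",cv2.resize(a[...,::-1],(768,576),interpolation=cv2.INTER_CUBIC))
```

```text
t 10.67 P [ 0.5486 -0.1667  0.1964] local [-1.3 26.7] yaw rel -0.1 F [-0.98  0.01 -0.64] w 0.0
```

View pics/w4.png

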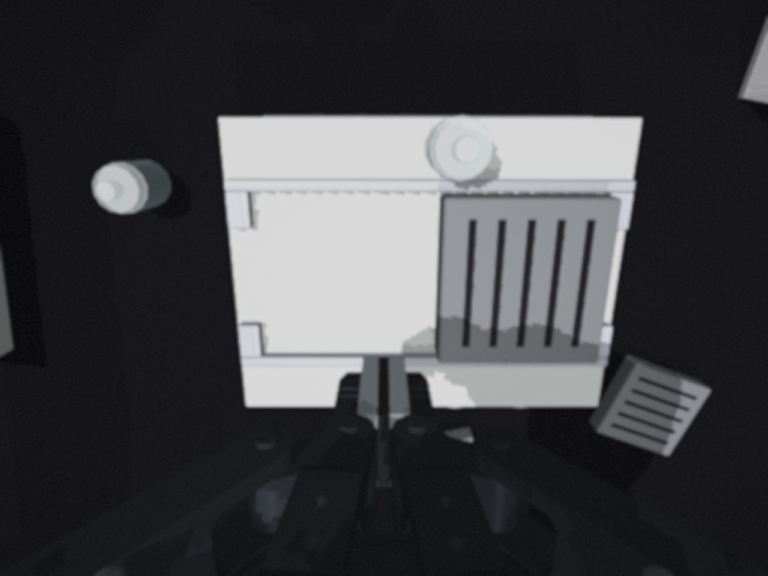

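The cover lies flat against the -y lugs, spanning (440,195) to (618,360). weigher_a at (460,150) and weigher_b at (130,187) are still standing, and the arm is clear. Handing in.

```bash
python3 -c "
from station import *
print(hand_in())"
```

```text
the job is handed in; nothing more can be done
None
```

The job is handed in, though the hand-in returned no verdict. I pushed the cover off the well, held the reset key at the bottom of its travel for over 1.2 s, then pushed the cover back against its home stops. The last wrist picture shows the cover flat and weigher_a and weigher_b still standing; I did not re-image the other glassware or the calibration key, but the arm never went near them.

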